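Put the long objective away in the dry case

ROBOT

A 6-joint arm with a two-finger parallel gripper is mounted at the origin on the work surface. World frame = base frame: x ahead of the robot, y to its left, z up, the work surface at z = 0. Lengths are in m, angles in rad, forces in N, time in s.
With the tool pointing down it reaches from about 0.25 to 0.725 m from the base axis. Payload 4 kg.
Tool frame: the origin (TCP) lies on the front face of the gripper's body, between the roots of the fingers; the fingertips stand 73 mm ahead of it and the grasp point (between the pads) lies 54 mm ahead of it; z points along the fingers, y is the line along which they close (so a half turn about z gives the same grasp; the last joint's range is limited). The gripper opens to 85 mm and grips with 20 to 120 N. Pads are 22 mm wide; open, the fingers measure 114 mm over their backs; the gripper's body (76 mm by 85 mm) begins 54 mm behind the grasp point. The pads swing forward as they close: fully open they stand 13 mm farther back than shut.
Start: joints at [-1.338, 0.241, 0.005, 1.335, 0, 1.571], TCP at [0.115, -0.487, 0.304] pointing down, gripper open.
Joint ranges: [-2.72, 2.72], [-1.05, 1.87], [-1.09, 1.28], [-1.99, 2.15], [-1.42, 1.44], [-3.14, 3.14]. Speed limits (rad/s): [2.79, 2.79, 3.14, 3.14, 3.14, 3.14].

INTERFACE

Orientations are given as a unit quaternion [x, y, z, w].
In Python, from workcell import bot gives the robot as it stands. The module is installed in compiled form; this text tells all that it offers.
- The arm moves only by the tool step_arm, never from a script. Its argument "rows" is a list of rows, each a list of 2 entries, a list of its own where there are three numbers: the shift along the tool's x, y, z in mm, then the turn about the tool's z in degrees. A call has 1 to 12 rows; each row is the pose to reach, as a shift and turn from the pose commanded when the call began, along the tool's axes at that moment; what a row does not reach only later rows make up. A row lasts 1/8 s, in which the tool goes at most 62.5 mm and 10.7 degrees, less where a joint would pass 70% of its speed; a pose out of reach is approached as far as the arm can. A call with a gripper value outside its range is refused whole. "claw" is the gripper's target within -1 to 1 (shut at 1, half-way at 0, fully open at -1), set as the call begins (left out, the last holds). The fingers move at their own pace and stop on an object; the grip force is fixed at half the most. Time passes only in rows, so rows that repeat a pose let the fingers close. It gives the time, the measured TCP pose, the force, the opening and the grip force at its end, in the units of the state.
- bot.get_obs(): the state, without advancing time (a new reading comes with each control period).
- bot.camera(name): name is "side" or "top"; returns (picture, depth): 420x560x3 uint8, red, green, blue; 420x560 float32, m along the optical axis (not along the pixel's ray), 0 where there is no reading.
- bot.camera_params(name): a dict with "fx", "fy", "cx", "cy" (pixels), "pose" (4x4, takes a point from camera to world coordinates). Camera axes: x right, y up, looking along -z (the intrinsics and any distortion apply to the point x, -y, -z); pixel columns grow to the right and rows downward; lengths in m; the calibration is good to about 2 mm. A picture is of the moment at which its call begins. camera_params takes no time and is no camera call.
- bot.job_done(): hands the job in; it is judged then, once.
Trained networks look in the newest picture that a camera, given by its name, has taken for a name from the list of things; names that differ only in an ending like _2 or _b are one class to them, and where a whole thing is asked for, a point or a joint stands for the part that bears it (a point fixed in the world has none). Each returns a list of dicts, best first, with "score" (0 to 1); they miss things now and then, are a little off and sometimes report something else, mostly with a low value. They report only what shows in the picture. A call takes as long as a camera call.
- bot.trace(target, camera): "pixels" (420x560 bool, what is visible of it) and "uv" ([column, row] in pixels, amid what is visible of it).
The state is a dict: "clock": time; "joint_pos": joint angles; "joint_vel": joint speeds; "tau": joint torques, N m; "eef_pos": TCP position; "tool_rot": TCP orientation; "ft_force": force on the tool from outside, world axes, zero at the start; "ft_torque": the same for the moment, N m; "grip_width": finger opening in m; "grasp_force": force on a finger pad.
Only numpy, scipy, OpenCV 4.12 (cv2) and the standard library are available. Lean on these libraries where they do the work, as an engineer would, in place of code of your own. Each camera call takes 0.05 s, during which the arm holds its last target. There are 200 camera calls.

TASK

Slide the flat cover of the white dry case open, stand the longer of the two microscope objectives upright on the floor of its compartment (set it down, do not drop it), and slide the cover fully shut again. Leave the short objective, the oil bottle and the beaker where they are.

Things in the scene. Friction and masses are not known exactly. Their poses are not given: they have to be found in the camera images.
- case: White bench case fixed to the bench, 132 (x) by 252 (y) by 75 mm high. Origin: on the bench under the compartment's centre; z up, y along the slide. It spans x -66 to 66, y -64 to 188 mm. The -y half is an open-topped compartment; the +y half a solid drying housing 68 mm high, vents on its -x side, dial on its end. Steel rails 5 mm wide along both long sides rise to 75 mm.
- compartment (a point): Centre of the compartment's floor, 8 mm above the bench; axes as the case's. The compartment is 116 mm (x) by 112 mm (y) inside and 60 mm deep; its walls are 8 mm thick and end 68 mm above the bench.
- cover (a joint): Position (m) of the flat aluminium cover (120 x 124 x 5 mm, top face 73 mm above the bench) on its slide: 0 = fully shut over the compartment, 0.120 = fully open, slid along the case's +y over the drying housing. Light friction, no spring: it stays where it is left.
- cover_grip (a point): Top centre of the upright rib in the middle of the cover, by which it is slid. The rib is 12 mm thick along the slide (case y), 50 mm long (case x) and rises 25 mm above the cover, to 98 mm above the bench. When shut, the rib stands over the compartment's centre. Axes as the case's.
- lens_long: The longer microscope objective, loose, standing nose up on the bench: plain steel barrel 25 mm in diameter and 38 mm high, then a cone to the nose, 54 mm high in all, about 120 g. Origin: centre of its underside, z up towards the nose.
- lens_short: The shorter microscope objective, to be left alone: same steel, same 25 mm barrel (18 mm high), 34 mm high in all. Loose, standing on the bench. Origin: centre of its underside.
- oil_bottle: Small amber glass bottle, 32 mm in diameter, 65 mm high, to be left alone. Loose. Origin: centre of its underside.
- beaker: White plastic beaker, 70 mm in diameter, 90 mm high, to be left alone. Loose. Origin: centre of its underside.

How it is judged:
On the way, in this order (a step that is already met when the one before it is completed fails the run):
1. the cover has been slid open by at least 50 mm (value of joint cover above 0.05 m), for 0.1 s.
2. the long objective is in the compartment, upright, its underside within 8 mm of the compartment's floor, while the fingers still hold it (x of lens_long in the frame of case between -0.05 and 0.05 m and y of lens_long in the frame of case between -0.05 and 0.05 m and z of lens_long in the frame of case below 0.016 m and angle between lens_long's own z axis and vertical below 0.25 rad and contact force between the fingers and lens_long above 0.5 N), for 0.05 s.
At the end, for the whole second after the job is handed in: The cover is shut to within 4 mm of its stop; the long objective stands upright (within 0.1 rad), nose up and at rest, on the floor of the compartment under it (value of joint cover below 0.004 m and x of lens_long in the frame of case between -0.05 and 0.05 m and y of lens_long in the frame of case between -0.05 and 0.05 m and z of lens_long in the frame of case between 0.004 and 0.012 m and angle between lens_long's own z axis and vertical below 0.1 rad and linear speed of lens_long below 0.02 m/s); the robot touches nothing.
It fails at once if the short objective was moved by more than 20 mm or knocked over (distance of lens_short from where it was at the start of the episode above 0.02 m or angle between lens_short's own z axis and vertical above 0.5 rad).
It fails at once if the oil bottle was moved by more than 20 mm or knocked over (distance of oil_bottle from where it was at the start of the episode above 0.02 m or angle between oil_bottle's own z axis and vertical above 0.5 rad).
It fails at once if the beaker was moved by more than 20 mm or knocked over (distance of beaker from where it was at the start of the episode above 0.02 m or angle between beaker's own z axis and vertical above 0.5 rad).
It also fails if it takes over 64 s, if anything falls off the work surface, if the arm or the gripper's body presses on something with over 40 N, if the wrist force passes 120 N, or if a joint passes its speed limit or range.

## Working session

There is one attempt and no reset: what is moved stays moved. The work goes in short steps, Python scripts to look and compute and a tool call to move; the robot and the scene stay as the last step left them, time stands still between calls to the robot, and variables do not carry over. Pictures are saved under pics/ and viewed, at most 10 in all, crops included, and the job is handed in when it is done.

Besides the shell and the picture viewer there is one more tool, called after "Emit:" by a JSON object that holds its "name" and its "arguments". step_arm: Moves the arm, as the interface text tells. Its arguments: {"type":"object","properties":{"rows":{"type":"array"},"claw":{"type":"number"}},"required":["rows"]}

```bash
mkdir -p pics; cat > h.py <<'E'
import numpy as np, cv2
from workcell import bot
def cloud(cam, depth):
    p=bot.camera_params(cam); v,u=np.indices(depth.shape)
    x=(u-p["cx"])/p["fx"]*depth; y=(v-p["cy"])/p["fy"]*depth
    P=np.stack([x,-y,-depth,np.ones_like(depth)],-1)@np.array(p["pose"]).T
    return P[...,:3]
E
python3 - <<'E'
from h import *
print(bot.camera_params("top"))
ims=[]
for c in ["top","side"]:
    im,d=bot.camera(c); C=cloud(c,d); cv2.imwrite(f"pics/{c}0.png",im[...,::-1])
    for t in ["case","cover","lens_long","lens_short","oil_bottle","beaker"]:
        for r in bot.trace(t,c)[:2]:
            m=r["pixels"]&(d>0)
            if m.sum()<5: continue
            P=C[m]; print(c,t,round(r["score"],2),np.round(r["uv"]),m.sum(),"med",np.median(P,0).round(3),"lo",np.percentile(P,2,axis=0).round(3),"hi",np.percentile(P,98,axis=0).round(3))
o=bot.get_obs(); print(o)
E
```

```text
{'fx': 454.64736416645644, 'fy': 454.64736416645644, 'cx': 282.43134030957754, 'cy': 211.06992051655848, 'pose': array([[-0.02563869,  0.99263085, -0.11843418,  0.40740191],
       [-0.99965436, -0.02476842,  0.00881442, -0.0178675 ],
       [ 0.00581603,  0.11861923,  0.99292278,  1.31777952],
       [ 0.        ,  0.        ,  0.        ,  1.        ]])}
top case 0.73 [236. 188.] 4479 med [0.619 0.098 0.071] lo [ 0.539 -0.023  0.008] hi [0.7   0.221 0.083]
top cover 0.93 [245. 193.] 1948 med [0.612 0.066 0.074] lo [0.55  0.003 0.068] hi [0.674 0.132 0.098]
top lens_long 0.65 [365. 230.] 83 med [ 0.487 -0.256  0.046] lo [ 0.476 -0.27  -0.001] hi [ 0.498 -0.249  0.057]
top lens_short 0.43 [374. 187.] 66 med [ 0.625 -0.286  0.026] lo [ 0.615 -0.298  0.007] hi [ 0.636 -0.277  0.037]
top beaker 0.61 [130. 204.] 654 med [0.596 0.403 0.052] lo [0.562 0.359 0.001] hi [0.624 0.423 0.093]
side case 0.61 [297. 187.] 3866 med [0.614 0.057 0.071] lo [ 0.535 -0.036  0.006] hi [0.698 0.22  0.093]
side cover 0.55 [298. 188.] 1415 med [0.611 0.057 0.074] lo [ 0.552 -0.     0.071] hi [0.67  0.129 0.
[... 364 characters left out ...]
': array([-1.33797505e+00,  2.40552897e-01,  5.00145116e-03,  1.33520265e+00,
       -2.31078221e-05,  1.57081909e+00]), 'joint_vel': array([ 1.83960546e-03, -1.60569606e-03,  8.29627547e-04, -1.31290856e-04,
       -4.61918150e-05, -3.28433105e-04]), 'tau': array([-1.12685280e-03, -3.72079611e+01,  2.52642274e+01,  1.01704703e-03,
       -5.24010233e-06,  1.14712958e-05]), 'eef_pos': array([ 0.11535579, -0.48650748,  0.30393057]), 'tool_rot': array([ 9.93233252e-01,  1.16136586e-01, -9.02290787e-06,  2.23149159e-05]), 'ft_force': array([-0.62311902, -0.69895956,  0.24898944]), 'ft_torque': array([ 0.01319711,  0.03063221, -0.0213152 ]), 'grasp_force': 0.0, 'grip_width': 0.08537272337073659}
```

View pics/top0.png

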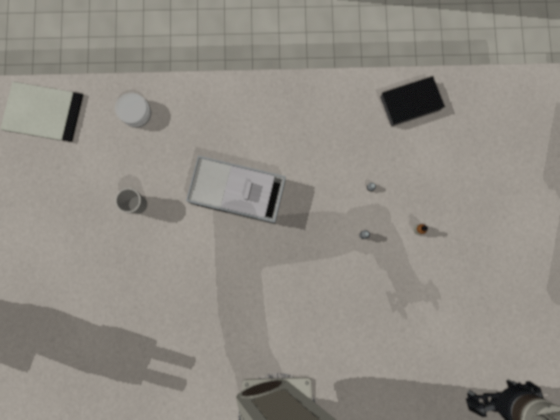

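View pics/side0.png

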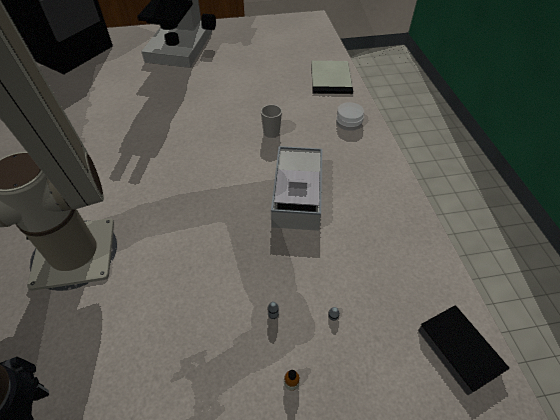

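The top view shows the case at (236,188), long axis tilted about 14°. The cover is slightly open, with its rib at (254,190) and a dark gap at (273,198). The long lens is at (365,235), the short one at (371,187), the bottle at (422,229) and the beaker at (130,204). The side view agrees: lenses at (273,310) and (334,313), bottle at (291,378).

```bash
python3 - <<'E'
from h import *
for c in ["top","side"]:
    im,d=bot.camera(c); C=cloud(c,d); ok=d>0
    X,Y,Z=C[...,0],C[...,1],C[...,2]
    m=ok&(X>.5)&(X<.74)&(Y>-.08)&(Y<.27)&(Z>.062)
    r=cv2.minAreaRect(C[m][:,:2].astype(np.float32)*1000); print(c,"case",r)
    print(np.round(cv2.boxPoints(r)))
    m2=m&(Z>.09); r2=cv2.minAreaRect(C[m2][:,:2].astype(np.float32)*1000); print(" rib",r2,m2.sum(),C[m2].mean(0))
    for n,(x,y) in dict(long=(.487,-.26),short=(.625,-.29),oil=(.498,-.43)).items():
        m=ok&(np.hypot(X-x,Y-y)<.035)&(Z>.012)
        P=C[m]
        for a,b in [(.01,.038),(.04,.08)]:
            Q=P[(P[:,2]>a)&(P[:,2]<b)]
            if len(Q): print(" ",n,a,len(Q),Q.mean(0).round(4),Q.min(0).round(4),Q.max(0).round(4))
E
```

```text
top case ((621.9124755859375, 99.0916748046875), (252.72911071777344, 133.0375213623047), 75.10356903076172)
[[525.  -6.]
 [654. -40.]
 [719. 204.]
 [590. 238.]]
 rib ((611.8997192382812, 64.85600280761719), (12.17404842376709, 49.02939987182617), 75.7464828491211) 83 [0.61167885 0.06468144 0.09869374]
  long 0.01 20 [ 0.4853 -0.254   0.0252] [ 0.4759 -0.2692  0.0124] [ 0.5007 -0.2479  0.0361]
  long 0.04 50 [ 0.4875 -0.2602  0.0498] [ 0.4775 -0.2715  0.0403] [ 0.4975 -0.2511  0.0573]
  short 0.01 61 [ 0.6252 -0.2867  0.027 ] [ 0.6145 -0.2989  0.0125] [ 0.6379 -0.2768  0.0378]
  oil 0.01 38 [ 0.4971 -0.4111  0.0261] [ 0.4834 -0.4281  0.0124] [ 0.5146 -0.4054  0.038 ]
  oil 0.04 85 [ 0.4989 -0.4186  0.0524] [ 0.4849 -0.4345  0.0401] [ 0.5132 -0.4067  0.0706]
side case ((621.8590698242188, 98.95143127441406), (258.65679931640625, 131.86932373046875), 75.19457244873047)
[[525.  -9.]
 [653. -43.]
 [719. 207.]
 [591. 241.]]
 rib ((612.9197998046875, 63.47130584716797), (14.217835426330566, 47.679195404052734), 71.352783203125) 92 [0.61233154 0.06196122 0.09688339]
  long 0.01 54 [ 0.4867 -0.2714  0.0257] [ 0.4765 -0.2753  0.0121] [ 0.5007 -0.2631  0.038 ]
  long 0.04 77 [ 0.4876 -0.2659  0.0492] [ 0.4772 -0.2743  0.0401] [ 0.4986 -0.2545  0.0584]
  short 0.01 101 [ 0.6251 -0.2944  0.0263] [ 0.6146 -0.303   0.0121] [ 0.6381 -0.2838  0.0363]
  oil 0.01 69 [ 0.497  -0.4342  0.0271] [ 0.484 -0.439  0.012] [ 0.5155 -0.4166  0.0379]
  oil 0.04 171 [ 0.499  -0.4259  0.0518] [ 0.4848 -0.4382  0.0401] [ 0.5141 -0.4095  0.0693]
```

Emit:
{"name": "step_arm", "arguments": {"rows": [[[30,-21,0],-8],[[75,-52,0],-18],[[125,-86,5],-28],[[180,-124,10],-38],[[235,-162,15],-48],[[290,-200,20],-58],[[345,-238,25],-68],[[400,-276,30],-78],[[455,-314,35],-88],[[510,-352,40],-98],[[560,-386,45],-108],[[600,-414,50],-118]], "claw": -1}}

```text
clock: 2.3
eef_pos: [0.594, 0.0443, 0.2555]
tool_rot: [0.409, 0.912, 0.0, 0.0]
ft_force: [1.3, -0.2, -0.1]
grip_width: 0.0854
grasp_force: 0.0
```

```bash
cat >> h.py <<'E'
from scipy.spatial.transform import Rotation as R
def go(x,y,z,ang=None):
    "shift (mm, tool axes) and turn (deg) from measured pose to a TCP target (m); ang = world angle of tool x"
    o=bot.get_obs(); q=R.from_quat(o["tool_rot"]); M=q.as_matrix()
    s=q.inv().apply(np.array([x,y,z])-o["eef_pos"])*1000
    a=np.degrees(np.arctan2(M[1,0],M[0,0]))
    print("t",o["clock"],"pos",o["eef_pos"].round(4),"ang",a.round(1),"F",o["ft_force"].round(1),"w",round(o["grip_width"],4),"gf",round(o["grasp_force"],1))
    print("shift",s.round(1),"turn",None if ang is None else round((a-ang+180)%360-180,1))
E
python3 -c "
from h import *
go(.612,.0635,.2,165.1)"
```

```text
t 2.3 pos [0.594  0.0443 0.2555] ang 131.7 F [ 1.3 -0.2 -0.1] w 0.0854 gf 0.0
shift [ 2.4 26.2 55.5] turn -33.4
```

Emit:
{"name": "step_arm", "arguments": {"rows": [[[0,5,5],-10],[[1,12,20],-20],[[1,12,40],-30],[[1,12,54],-33.5],[[1,12,54],-33.5],[[1,12,54],-33.5]]}}

```text
clock: 3.05
eef_pos: [0.6014, 0.0512, 0.202]
tool_rot: [0.132, 0.991, 0.0, 0.0]
ft_force: [0.2, 0.4, 1.0]
grip_width: 0.0855
grasp_force: 0.0
```

```bash
python3 -c "
from h import *
go(.612,.0635,.15,165.1)
im,d=bot.camera('top');cv2.imwrite('pics/a1.png',cv2.resize(im[100:260,150:350],None,fx=3,fy=3)[...,::-1])"
```

```text
t 3.05 pos [0.6014 0.0512 0.202 ] ang 164.8 F [0.2 0.4 1. ] w 0.0855 gf 0.0
shift [-7.  14.7 52.1] turn -0.3
```

Emit:
{"name": "step_arm", "arguments": {"rows": [[[-7,14.5,10],0],[[-7,14.5,25],0],[[-7,14.5,40],0],[[-7,14.5,48],0],[[-7,14.5,52],0],[[-7,14.5,52],0]]}}

```text
clock: 3.85
eef_pos: [0.6115, 0.0632, 0.1492]
tool_rot: [0.132, 0.991, -0.0, -0.0]
ft_force: [0.1, 0.7, 0.7]
grip_width: 0.0854
grasp_force: 0.0
```

Emit:
{"name": "step_arm", "arguments": {"rows": [[[0,0,0],0],[[0,0,0],0],[[0,0,0],0],[[0,0,0],0],[[0,0,0],0],[[0,0,0],0]], "claw": 1}}

```text
clock: 4.6
eef_pos: [0.6117, 0.0635, 0.1499]
tool_rot: [0.132, 0.991, 0.0, 0.0]
ft_force: [0.1, -0.4, 2.6]
grip_width: 0.0106
grasp_force: 60.3
```

```bash
python3 -c "
from h import *
go(.612+.257*.094,.0635+.966*.094,.15,165.1)"
```

```text
t 4.6 pos [0.6117 0.0635 0.1499] ang 164.9 F [ 0.1 -0.4  2.6] w 0.0106 gf 60.3
shift [ 0.1 94.  -0.1] turn -0.2
```

Emit:
{"name": "step_arm", "arguments": {"rows": [[[0,8,0],0],[[0,22,0],0],[[0,38,0],0],[[0,54,0],0],[[0,70,0],0],[[0,82,0],0],[[0,88,0],0],[[0,91,0],0],[[0,91,0],0]]}}

```text
clock: 5.72
eef_pos: [0.6355, 0.153, 0.1499]
tool_rot: [0.131, 0.991, 0.001, 0.0]
ft_force: [-2.3, -0.2, 5.3]
grip_width: 0.0111
grasp_force: 60.7
```

Emit:
{"name": "step_arm", "arguments": {"rows": [[[0,1,0],0],[[0,2,0],0],[[0,2,0],0]]}}

```text
clock: 6.1
eef_pos: [0.6359, 0.1544, 0.1499]
tool_rot: [0.131, 0.991, 0.0, 0.0]
ft_force: [-1.5, -0.7, 5.6]
grip_width: 0.0108
grasp_force: 60.7
```

Emit:
{"name": "step_arm", "arguments": {"rows": [[[0,0,0],0],[[0,0,0],0],[[0,0,0],0],[[0,0,0],0],[[0,0,-15],0],[[0,0,-45],0],[[0,0,-80],0],[[0,0,-80],0],[[0,0,-80],0]], "claw": -1}}

```text
clock: 7.22
eef_pos: [0.6359, 0.153, 0.2298]
tool_rot: [0.132, 0.991, 0.0, 0.0]
ft_force: [-0.6, -0.4, -0.5]
grip_width: 0.0848
grasp_force: 0.0
```

```bash
python3 - <<'E'
from h import *
go(.488,-.263,.2,165.1)
im,d=bot.camera('top');C=cloud('top',d)
m=(d>0)&(C[...,0]>.5)&(C[...,0]<.74)&(C[...,1]>-.08)&(C[...,1]<.27)&(C[...,2]<.03)
m&=np.hypot(C[...,0]-.606,C[...,1]-.039)<.045
print(m.sum(),C[m].mean(0) if m.any() else 0)
E
```

```text
t 7.225 pos [0.6359 0.153  0.2298] ang 164.8 F [-0.6 -0.4 -0.5] w 0.0848 gf 0.0
shift [  33.9 -440.2   29.6] turn -0.3
738 [0.60584109 0.03915402 0.00965489]
```

Compartment floor is visible, so the cover is open. Now I move to the long lens.

Emit:
{"name": "step_arm", "arguments": {"rows": [[[2,-20,0],0],[[5,-60,0],0],[[8,-105,0],0],[[12,-150,0],0],[[15,-195,0],0],[[19,-240,0],0],[[23,-290,0],0],[[27,-340,0],0],[[30,-385,10],0],[[34,-420,20],0],[[34,-440,30],0],[[34,-440,30],0]]}}

```text
clock: 8.78
eef_pos: [0.487, -0.263, 0.1977]
tool_rot: [0.133, 0.991, 0.001, -0.002]
ft_force: [-0.2, -0.3, -0.4]
grip_width: 0.0853
grasp_force: 0.0
```

```bash
python3 - <<'E'
from h import *
go(.488,-.263,.082,165.1)
for c in ['side','top']:
    im,d=bot.camera(c);C=cloud(c,d)
    cv2.imwrite(f'pics/{c}2.png',cv2.resize(im[210:390,180:420],None,fx=3,fy=3)[...,::-1])
    m=(d>0)&(np.hypot(C[...,0]-.488,C[...,1]+.263)<.03)&(C[...,2]>.012)&(C[...,2]<.06)
    print(c,m.sum(),C[m].min(0),C[m].max(0)) if m.any() else print(c,0)
E
```

```text
t 8.775 pos [ 0.487  -0.263   0.1977] ang 164.7 F [-0.2 -0.3 -0.4] w 0.0853 gf 0.0
shift [ -1.4   0.2 115.7] turn -0.4
side 83 [ 0.47655467 -0.27574919  0.01282628] [ 0.50058499 -0.26102205  0.05666129]
top 49 [ 0.47589545 -0.26957063  0.01360908] [ 0.49719765 -0.24870871  0.05781614]
```

View pics/side2.png

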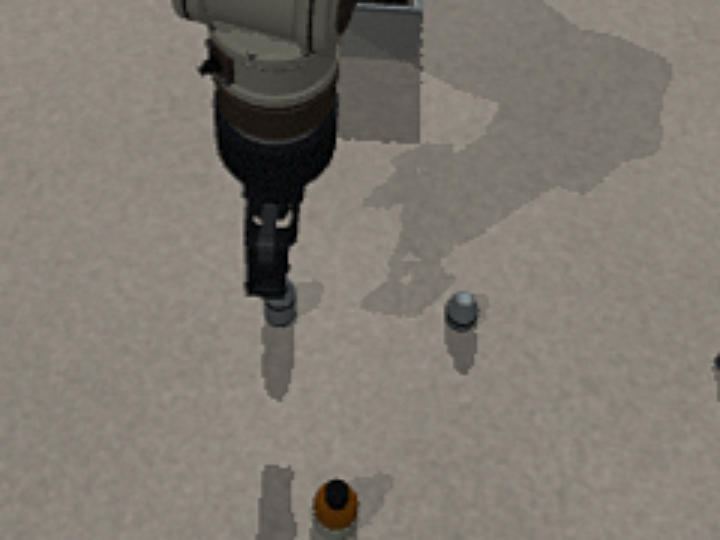

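The side crop shows the open gripper above the long lens (280,305). The short lens (462,312) and the bottle (337,505) are well clear.

Emit:
{"name": "step_arm", "arguments": {"rows": [[[-1,0,15],0],[[-1,0,40],0],[[-1,0,65],0],[[-1,0,85],0],[[-1,0,102],0],[[-1,0,113],0],[[-1,0,118],0],[[-1,0,118],0]]}}

```text
clock: 9.88
eef_pos: [0.4891, -0.2627, 0.0813]
tool_rot: [0.132, 0.991, 0.0, -0.0]
ft_force: [-0.1, -1.1, 1.1]
grip_width: 0.0855
grasp_force: 0.0
```

Emit:
{"name": "step_arm", "arguments": {"rows": [[[0,0,0],0],[[0,0,0],0],[[0,0,0],0],[[0,0,0],0],[[0,0,0],0],[[0,0,0],0]], "claw": 1}}

```text
clock: 10.62
eef_pos: [0.4894, -0.2631, 0.082]
tool_rot: [0.132, 0.991, -0.0, 0.001]
ft_force: [0.0, 1.1, 5.4]
grip_width: 0.0235
grasp_force: 58.8
```

Emit:
{"name": "step_arm", "arguments": {"rows": [[[0,0,-10],0],[[0,0,-35],0],[[0,0,-70],0],[[0,0,-105],0],[[0,0,-125],0],[[0,0,-130],0],[[0,0,-130],0]]}}

```text
clock: 11.5
eef_pos: [0.4886, -0.2628, 0.2109]
tool_rot: [0.132, 0.991, 0.0, -0.0]
ft_force: [0.7, -0.6, -2.0]
grip_width: 0.0235
grasp_force: 58.8
```

```bash
python3 - <<'E'
from h import *
go(.606,.039,.21,165.1)
o=bot.get_obs()
for c in ['side','top']:
    im,d=bot.camera(c);C=cloud(c,d)
    cv2.imwrite(f'pics/{c}3.png',cv2.resize(im[200:380,180:420],None,fx=3,fy=3)[...,::-1])
E
```

```text
t 11.5 pos [ 0.4886 -0.2628  0.2109] ang 164.8 F [ 0.7 -0.6 -2. ] w 0.0235 gf 58.8
shift [-34.3 322.    0.9] turn -0.3
```

View pics/side3.png

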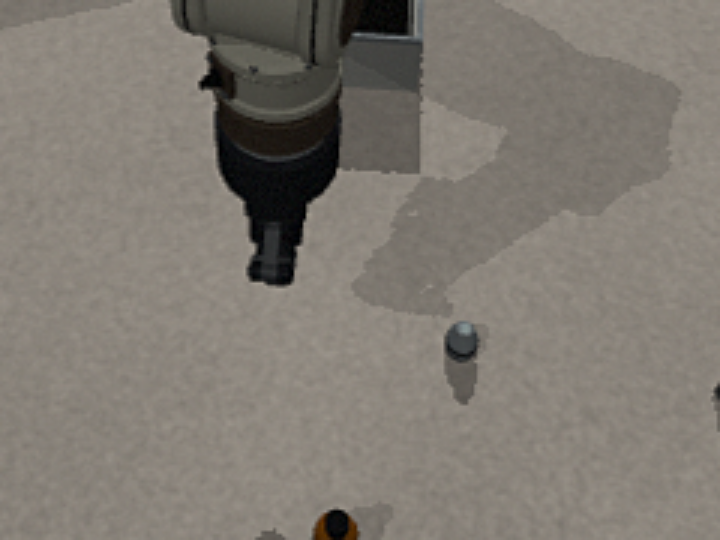

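The long lens is lifted and held, with a 23.5 mm opening. It's gone from the bench in the crop, and the short lens and bottle are undisturbed.

Emit:
{"name": "step_arm", "arguments": {"rows": [[[-1,12,0],0],[[-4,40,0],0],[[-8,75,0],0],[[-12,115,0],0],[[-16,155,0],0],[[-20,195,0],0],[[-24,235,0],0],[[-28,270,0],0],[[-31,300,0],0],[[-34,316,0],0],[[-34,322,0],0],[[-34,322,0],0]]}}

```text
clock: 13.1
eef_pos: [0.6057, 0.0387, 0.2111]
tool_rot: [0.132, 0.991, -0.0, -0.0]
ft_force: [0.2, -0.1, -1.2]
grip_width: 0.0233
grasp_force: 58.9
```

Emit:
{"name": "step_arm", "arguments": {"rows": [[[0,0,0],0],[[0,0,0],0]]}}

```text
clock: 13.35
eef_pos: [0.6058, 0.038, 0.2116]
tool_rot: [0.133, 0.991, -0.0, -0.0]
ft_force: [-0.0, -0.1, -1.9]
grip_width: 0.0234
grasp_force: 58.9
```

```bash
python3 - <<'E'
from h import *
go(.606,.039,.09,165.1)
im,d=bot.camera('side')
cv2.imwrite('pics/side4.png',cv2.resize(im[80:260,180:420],None,fx=3,fy=3)[...,::-1])
E
```

```text
t 13.35 pos [0.6058 0.038  0.2116] ang 164.8 F [-0.  -0.1 -1.9] w 0.0234 gf 58.9
shift [1.000e-01 1.000e+00 1.216e+02] turn -0.3
```

View pics/side4.png

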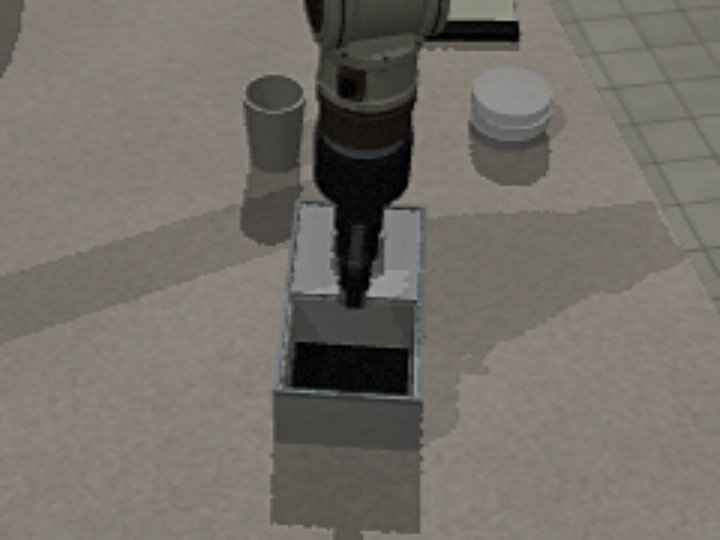

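The gripper holding the lens is over the open compartment, whose dark floor shows at (350,368). The cover is fully back over the housing.

Emit:
{"name": "step_arm", "arguments": {"rows": [[[0,0,12],0],[[0,0,32],0],[[0,0,55],0],[[0,0,76],0],[[0,0,94],0],[[0,0,107],0],[[0,0,114],0],[[0,0,117],0],[[0,0,118],0],[[0,0,118],0],[[0,0,118],0]]}}

```text
clock: 14.78
eef_pos: [0.6063, 0.039, 0.094]
tool_rot: [0.132, 0.991, 0.0, 0.0]
ft_force: [0.4, -0.5, -0.4]
grip_width: 0.0236
grasp_force: 58.9
```

Emit:
{"name": "step_arm", "arguments": {"rows": [[[0,0,1],0],[[0,0,1.5],0],[[0,0,2],0],[[0,0,2.5],0],[[0,0,2.5],0]]}}

```text
clock: 15.4
eef_pos: [0.606, 0.0389, 0.0909]
tool_rot: [0.132, 0.991, 0.0, -0.0]
ft_force: [-0.6, -0.3, -1.6]
grip_width: 0.0235
grasp_force: 58.9
```

Emit:
{"name": "step_arm", "arguments": {"rows": [[[0,0,0.5],0],[[0,0,1],0],[[0,0,1],0]]}}

```text
clock: 15.78
eef_pos: [0.606, 0.039, 0.0901]
tool_rot: [0.132, 0.991, 0.0, 0.0]
ft_force: [-1.1, 0.1, -0.6]
grip_width: 0.0233
grasp_force: 59.0
```

Emit:
{"name": "step_arm", "arguments": {"rows": [[[0,0,0.5],0],[[0,0,0.5],0],[[0,0,0.5],0]]}}

```text
clock: 16.15
eef_pos: [0.606, 0.039, 0.09]
tool_rot: [0.132, 0.991, 0.0, 0.0]
ft_force: [-0.6, 0.3, 4.8]
grip_width: 0.0235
grasp_force: 59.1
```

Contact at 4.8 N, right at the expected height. Releasing with only a partial opening.

Emit:
{"name": "step_arm", "arguments": {"rows": [[[0,0,0],0],[[0,0,0],0],[[0,0,0],0],[[0,0,0],0],[[0,0,0],0]], "claw": 0}}

```text
clock: 16.77
eef_pos: [0.606, 0.039, 0.0894]
tool_rot: [0.132, 0.991, 0.0, -0.0]
ft_force: [0.6, 0.1, 1.0]
grip_width: 0.0424
grasp_force: 0.0
```

Emit:
{"name": "step_arm", "arguments": {"rows": [[[0,0,-8],0],[[0,0,-25],0],[[0,0,-50],0],[[0,0,-85],0],[[0,0,-120],0],[[0,0,-138],0],[[0,0,-140],0],[[0,0,-140],0]]}}

```text
clock: 17.77
eef_pos: [0.6058, 0.0389, 0.2295]
tool_rot: [0.132, 0.991, -0.0, 0.0]
ft_force: [-1.0, 0.2, -0.8]
grip_width: 0.0428
grasp_force: 0.0
```

```bash
python3 - <<'E'
from h import *
go(.6359,.1535,.15,165.1)
for c in ['side','top']:
    im,d=bot.camera(c);C=cloud(c,d); L=(C-[.606,.039,0]); x=L[...,0]*.966-L[...,1]*.257; y=L[...,0]*.257+L[...,1]*.966; z=L[...,2]
    m=(d>0)&(abs(x)<.045)&(abs(y)<.045)&(z>.018)&(z<.066)
    if m.any(): print(c,m.sum(),'x',x[m].min(),x[m].max(),'y',y[m].min(),y[m].max(),'z',z[m].max())
    if c=='side': cv2.imwrite('pics/side5.png',cv2.resize(im[80:260,180:420],None,fx=3,fy=3)[...,::-1])
E
```

```text
t 17.775 pos [0.6058 0.0389 0.2295] ang 164.8 F [-1.   0.2 -0.8] w 0.0428 gf 0.0
shift [  0.9 118.5  79.5] turn -0.3
side 114 x -0.013760168616010439 0.011069289677784467 y -0.014804888368756318 0.006365285239511963 z 0.06549924149019637
```

View pics/side5.png

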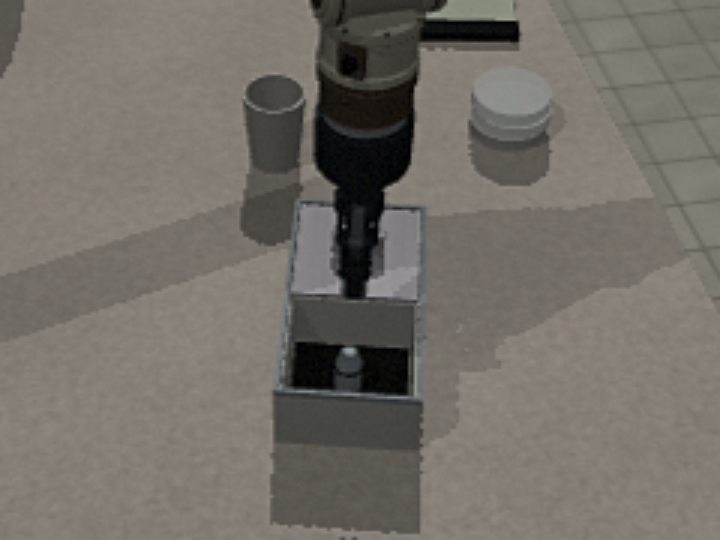

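The lens stands upright in mid-compartment (348,368). Next I regrip the rib.

Emit:
{"name": "step_arm", "arguments": {"rows": [[[0,10,0],0],[[0,35,0],0],[[0,65,0],0],[[1,95,0],0],[[1,114,0],0],[[1,118.5,10],0],[[1,118.5,30],0],[[1,118.5,55],0],[[1,118.5,72],0],[[1,118.5,79],0],[[1,118.5,79],0]], "claw": -0.5}}

```text
clock: 19.25
eef_pos: [0.6359, 0.1533, 0.1501]
tool_rot: [0.132, 0.991, -0.0, -0.0]
ft_force: [-0.3, 1.0, 0.4]
grip_width: 0.0637
grasp_force: 0.0
```

Emit:
{"name": "step_arm", "arguments": {"rows": [[[0,0,0],0],[[0,0,0],0],[[0,0,0],0],[[0,0,0],0],[[0,0,0],0],[[0,0,0],0]], "claw": 1}}

```text
clock: 20.0
eef_pos: [0.6364, 0.1538, 0.1514]
tool_rot: [0.132, 0.991, 0.0, 0.001]
ft_force: [-0.6, -0.2, 5.3]
grip_width: 0.011
grasp_force: 60.9
```

Emit:
{"name": "step_arm", "arguments": {"rows": [[[0,-8,0],0],[[0,-22,0],0],[[0,-38,0],0],[[0,-54,0],0],[[0,-70,0],0],[[0,-85,0],0],[[0,-98,0],0],[[0,-108,0],0],[[0,-113,0],0],[[0,-115,0],0],[[0,-115,0],0]]}}

```text
clock: 21.38
eef_pos: [0.6066, 0.0421, 0.1513]
tool_rot: [0.132, 0.991, 0.0, 0.001]
ft_force: [0.6, -0.3, 5.3]
grip_width: 0.0105
grasp_force: 61.1
```

```bash
python3 -c "
from h import *
go(.606,.039,.15,165.1)"
```

```text
t 21.375 pos [0.6066 0.0421 0.1513] ang 164.8 F [ 0.6 -0.3  5.3] w 0.0105 gf 61.1
shift [-0.2 -3.1  1.3] turn -0.3
```

Pushing on slowly until the stop shows in the force.

Emit:
{"name": "step_arm", "arguments": {"rows": [[[0,-1,0],0],[[0,-2,0],0],[[0,-3,0],0],[[0,-3,0],0]]}}

```text
clock: 21.88
eef_pos: [0.606, 0.0395, 0.1514]
tool_rot: [0.132, 0.991, 0.0, 0.001]
ft_force: [0.9, 1.1, 5.9]
grip_width: 0.0107
grasp_force: 61.0
```

Emit:
{"name": "step_arm", "arguments": {"rows": [[[0,-1,0],0],[[0,-2,0],0],[[0,-2,0],0]]}}

```text
clock: 22.25
eef_pos: [0.6058, 0.0391, 0.1513]
tool_rot: [0.131, 0.991, 0.002, 0.001]
ft_force: [2.4, 5.1, 5.6]
grip_width: 0.0103
grasp_force: 61.0
```

Emit:
{"name": "step_arm", "arguments": {"rows": [[[0,-1,0],0],[[0,-1.5,0],0],[[0,-1.5,0],0]]}}

```text
clock: 22.62
eef_pos: [0.6058, 0.0389, 0.1514]
tool_rot: [0.131, 0.991, 0.003, 0.002]
ft_force: [3.2, 8.5, 4.7]
grip_width: 0.011
grasp_force: 60.8
```

Emit:
{"name": "step_arm", "arguments": {"rows": [[[0,1.5,0],0],[[0,1.5,0],0]]}}

```text
clock: 22.88
eef_pos: [0.6059, 0.0391, 0.1514]
tool_rot: [0.131, 0.991, 0.002, 0.001]
ft_force: [2.3, 5.1, 5.7]
grip_width: 0.0105
grasp_force: 61.0
```

Emit:
{"name": "step_arm", "arguments": {"rows": [[[0,0,0],0],[[0,0,0],0],[[0,0,0],0],[[0,0,0],0],[[0,0,-15],0],[[0,0,-45],0],[[0,0,-80],0],[[0,0,-120],0],[[0,0,-140],0],[[0,0,-140],0],[[0,0,-140],0]], "claw": -0.5}}

```text
clock: 24.25
eef_pos: [0.6043, 0.0377, 0.2899]
tool_rot: [0.132, 0.991, -0.0, -0.0]
ft_force: [-0.5, -0.7, -0.0]
grip_width: 0.0635
grasp_force: 0.0
```

```bash
python3 - <<'E'
from h import *
for c in ['side','top']:
    im,d=bot.camera(c);C=cloud(c,d); L=(C-[.606,.039,0]); x=L[...,0]*.966-L[...,1]*.257; y=L[...,0]*.257+L[...,1]*.966; z=L[...,2]
    m=(d>0)&(abs(x)<.035)&(abs(y)<.035)&(z>.09)&(z<.103)
    if m.any(): print(c,m.sum(),'rib y',y[m].min(),y[m].max(),y[m].mean())
    if c=='side': cv2.imwrite('pics/side6.png',cv2.resize(im[80:400,180:440],None,fx=1.8,fy=1.8)[...,::-1])
E
```

```text
side 102 rib y -0.009263147117224006 0.006650731400353524 -0.003144234075858978
```

View pics/side6.png

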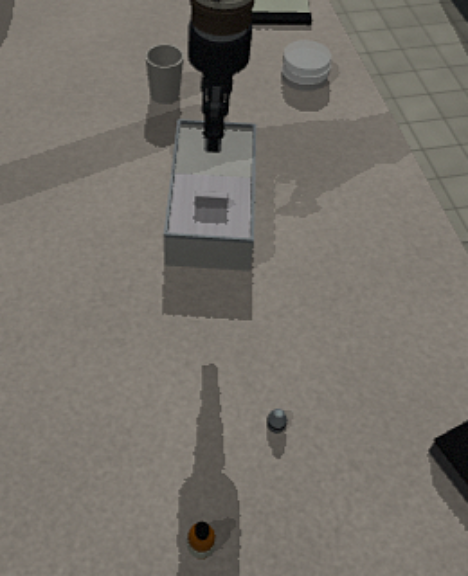

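The cover is shut with no gap at (210,235) and its rib at (211,205). The arm is clear, and the short lens (277,420), bottle (202,535) and beaker (165,72) are in place.

```bash
python3 -c "
from h import *
print(bot.job_done())"
```

```text
the job is handed in; nothing more can be done
None
```

I handed the job in at about 24 s on the robot's clock: the long objective stands upright mid-compartment, the cover is shut against its stop, and the short objective, oil bottle and beaker look undisturbed; no verdict came back from the judge.

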